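# Hold a watch movement carrier on its test contact

## Robot

A 6-joint arm with a two-finger parallel gripper is mounted at the origin on the work surface. World frame = base frame: x ahead of the robot, y to its left, z up, the work surface at z = 0. Lengths are in mm, angles in rad, forces in N, time in s.
With the tool pointing down it reaches from about 350 to 875 mm from the base axis. Payload 4.2 kg.
Tool frame: the origin (TCP) lies at the very end of the fingers, on their centre line; the grasp point (between the pads) lies 19 mm behind it; z points along the fingers, y is the line along which they close (so a half turn about z gives the same grasp; the last joint's range is limited). The gripper opens to 85 mm and grips with 20 to 120 N. Pads are 22 mm wide; open, the fingers measure 114 mm over their backs; the gripper's body (76 mm by 85 mm) begins 54 mm behind the grasp point. The pads swing forward as they close: fully open they stand 13 mm farther back than shut.
Start: joints at [1.583, 0.385, 0.008, 0, -1.194, -0.259], TCP at [152.657, 606.049, 231.312] pointing down, gripper open.
Joint ranges: [-3.14, 3.14], [-1.21, 2.06], [-1.07, 1.41], [-3.16, 2.05], [-2.99, -0.16], [-3.1, 3.1]. Speed limits (rad/s): [2.79, 2.79, 3.14, 3.14, 3.14, 3.14].

## Interface

Orientations are given as a unit quaternion [w, x, y, z].
In Python, from cell import status, camera, workorder gives the robot as it stands.
- The arm moves only by the tool drive_tool, never from a script. Its argument "rows" is a list of rows, each an object with "delta_pos": the shift along the world's x, y, z in cm, a list of three; "rotation": the turn, a rotation vector about the world's x, y, z in rad, a list of three; "claw": the closure, from 0 (fully open) to 1 (shut). A call has 1 to 12 rows; each row is the pose to reach, as a shift and turn from the pose commanded when the call began; what a row does not reach only later rows make up. A row lasts 1/8 s, in which the tool goes at most 62.5 mm and 10.7 degrees, less where a joint would pass 70% of its speed; a pose out of reach is approached as far as the arm can. A call with a gripper value outside its range is refused whole. The fingers move at their own pace and stop on an object; "force" is the grip in N (left out, the last holds). Time passes only in rows, so rows that repeat a pose let the fingers close. It gives the time, the measured TCP pose, the force, the opening and the grip force at its end, in the units of the state.
- status.read_state(): the state, without advancing time (a new reading comes with each control period).
- camera(name): name is "scene" or "top" or "wrist"; returns a dict with "image" (384x512x3 uint8, red, green, blue), "mtx" (3x3 intrinsics, pixels), "pose" (4x4, takes a point from camera to world coordinates); the wrist camera has in their place "mount" (4x4, takes a point from camera to tool coordinates, whose origin is the TCP and whose axes are the flange's). Camera axes: x right, y up, looking along -z (the intrinsics and any distortion apply to the point x, -y, -z); pixel columns grow to the right and rows downward; lengths in mm; the calibration is good to about 2 mm. A picture is of the moment at which its call begins: read the wrist's pose just before it. There is no depth.
- workorder.finish_job(): hands the job in; it is judged then, once.
The state is a dict: "time": time; "joint_pos": joint angles; "joint_vel": joint speeds; "joint_efforts": joint torques, N m; "eef_pos": TCP position; "eef_rot": TCP orientation; "ft_force": force on the tool from outside, world axes, zero at the start; "torque": the same for the moment, N m; "width": finger opening in mm; "grip_force": force on a finger pad.
Only numpy, scipy, OpenCV 4.12 (cv2) and the standard library are available. Lean on these libraries where they do the work, as an engineer would, in place of code of your own. Each camera call takes 0.05 s, during which the arm holds its last target. There are 200 camera calls.

## Task

On the grey test jig, press the smoked hinged cover down until it clicks and stays shut by itself. Then take the blue watch movement carrier from the black pad, lay it flat in the jig's channel and push it along against the brass sprung plunger until it rests squarely on both steel stop posts; finish while still holding it firmly there, without letting go and without ramming it. Leave the jar, the screwdriver and the flat case where they are.

Things in the scene. Friction and masses are not known exactly. Their poses are not given: they have to be found in the camera images.
- jig: Grey fixed jig, base plate 245 (x) x 100 x 12 thick, x -134 to 110. Origin on the bench at mid width, below the stop faces; own +x is the pushing direction, z up. Plate top is the floor of the channel, x -130 to 0, open above and at the near end, between rails 6 high (tops z 18), 54 apart inside, 70 outside. White open housing x 12 to 105, 70 wide, 52 high, carries the smoked cover
- stop: Two dark steel hard stop posts, 11 wide and 28 high above the channel floor, centred at jig y = +15.5 and -15.5; the faces the carrier must meet lie at jig x = 0. Same origin and axes as the jig
- plunger_tip (a point): Flat tip of the brass sprung plunger (12 diameter) between the two posts, its axis 16 above the channel floor along jig x; free, the tip stands 12 before the stop faces (jig x = -12)
- plunger (a joint): Plunger travel in m: 0 is free, 0.012 when the carrier is on the stop posts (never more than 0.018). Spring force 3.8 N at 0, 6.8 N at 0.012; let go, it pushes the carrier back
- cover (a joint): Angle of the smoked cover, rad: 0 shut, grows as it opens (most 0.8). Starts part open, 0.35 to 0.7; a weak spring lifts it when not caught. A ball detent under the free edge acts in the last 0.15 rad: about 8 N down on the yellow dot is enough to click it through, then it stays shut by itself within 0.02 rad of 0
- cover_plate: The smoked cover: plate 90 (x, from the hinge towards -x) x 74 x 4. Origin on the hinge line; at angle 0 its axes are the jig's and it lies level, top at 58 above the bench
- cover_press (a point): Yellow dot on the cover's upper face, 75 from the hinge line and 15 from the free edge. With the cover shut it is at jig x = 28, y = 0, 58 above the bench
- cover_hinge (a point): Middle of the cover's hinge line (along jig y), at jig x = 103, 54 above the bench; fixed
- rest_pad: Fixed black rubber pad 120 x 100 x 5 on the bench where the carrier starts. Origin at the centre of its underside
- carrier: Loose blue metal carrier, about 160 g. Foot 60 (x) x 46 (y) x 12 high, on it a body 60 x 36 x 24, total height 36, a round watch movement let into its top. Origin at the centre of the underside, z up; same after a half turn. In the channel its x lies along the jig's x; on the stop its centre is at jig x = -30, its underside 12 above the bench
- jar: Bystander: small amber jar with white cap, 34 diameter, 42 high; origin under its centre
- screwdriver: Bystander: small screwdriver with red handle, 110 long, lying on the bench; origin near its middle
- case: Bystander: flat black and smoked movement case 60 x 100 x 24; origin under its centre
Not all that is in view belongs to the job. What is meant by the carrier is not red, and is the larger of those in its own colour.

How it is judged (in metres and radians):
On the way, in this order (a step that is already met when the one before it is completed fails the run):
1. the cover is caught shut and stays so with the robot off it (value of joint cover below 0.04 rad and contact force between the arm and cover_plate below 0.2 N), for 0.3 s.
2. the carrier lies in the channel before the plunger (y of carrier in the frame of jig between -0.008 and 0.008 m and x of carrier in the frame of jig between -0.13 and -0.031 m and z of carrier in the frame of jig below 0.017 m), for 0.05 s.
3. the carrier is pushed home against the plunger, onto the stop posts (value of joint plunger above 0.0105 m and contact force between carrier and stop above 1 N), for 0.2 s.
At the end, for the whole second after the job is handed in: For the last second: cover shut (under 0.04 rad), untouched; carrier at rest, flat in the channel, square within 0.06 rad, 2 mm short to 3 mm past its seated place, 6 mm across; plunger in 10.5 to 14 mm; over 1 N on the stop posts, over 3 N from the fingers (all of step 1 and all of step 3 and value of joint plunger below 0.014 m and contact force between the fingers and carrier above 3 N and x of carrier in the frame of jig between -0.032 and -0.027 m and y of carrier in the frame of jig between -0.006 and 0.006 m and z of carrier in the frame of jig below 0.016 m and angle between the x axis of carrier and the x axis of jig, either way round below 0.06 rad and angle between carrier's own z axis and vertical below 0.06 rad and linear speed of carrier below 0.01 m/s); the arm keeps its last pose, push and grip.
It fails at once if the carrier is rammed onto the stop posts (over 45 N) (contact force between carrier and stop above 45 N).
It fails at once if a bystander is disturbed (moved over 20 mm) (distance of any of jar, screwdriver, case from where it was at the start of the episode above 0.02 m).
It also fails if it takes over 61 s, if anything falls off the work surface, if the arm or the gripper's body presses on something with over 40 N, if the wrist force passes 120 N, or if a joint passes its speed limit or range.

## Working session

There is one attempt and no reset: what is moved stays moved. The work goes in short steps, Python scripts to look and compute and a tool call to move; the robot and the scene stay as the last step left them, time stands still between calls to the robot, and variables do not carry over. Pictures are saved under pics/ and viewed, at most 10 in all, crops included, and the job is handed in when it is done.

Besides the shell and the picture viewer there is one more tool, called after "Call:" by a JSON object that holds its "op" and its "data", one argument or row to a line. drive_tool: Moves the arm, as the interface text tells. Its arguments: {"type":"object","properties":{"rows":{"type":"array","items":{"type":"object","properties":{"delta_pos":{"type":"array","items":{"type":"number"}},"rotation":{"type":"array","items":{"type":"number"}},"claw":{"type":"number"}}}},"force":{"type":"number"}},"required":["rows"]}

```bash
mkdir -p pics
cat > h.py <<'E'
import numpy as np, cv2
from cell import status, camera, workorder
def save(c,n): cv2.imwrite(f'pics/{n}.png',cv2.cvtColor(c['image'],cv2.COLOR_RGB2BGR))
E
python3 - <<'E'
from h import *
import pickle
s=status.read_state(); print(s)
for n in('top','scene'):
    c=camera(n); save(c,n); pickle.dump(c,open(n+'.pkl','wb')); print(n,c['mtx'],c['pose'],[k for k in c])
a=cv2.imread('pics/top.png'); cv2.imwrite('pics/top2.png',cv2.resize(a,(800,600),interpolation=cv2.INTER_CUBIC))
E
```

```text
{'time': 0.0, 'joint_pos': array([ 1.58258391e+00,  3.85591653e-01,  6.63640521e-03, -4.82452187e-04,
       -1.19400673e+00, -2.58574664e-01]), 'joint_vel': array([ 6.56104515e-04,  8.96151568e-05, -1.95452704e-03, -1.06551219e-03,
        1.03754034e-03,  7.82090816e-04]), 'joint_efforts': array([-3.64905418e-04, -3.92283833e+01,  1.88392246e+01,  4.18583527e+00,
       -4.69696926e-03, -3.74851680e-06]), 'eef_pos': array([152.53976332, 605.50393969, 230.20699609]), 'eef_rot': array([ 1.10316353e-03,  9.92385107e-01, -1.23168893e-01, -7.62303410e-05]), 'ft_force': array([ 1.36197625, -0.76887976, -0.06848343]), 'torque': array([-0.05017845,  0.04648358, -0.01528459]), 'grip_force': 0.0, 'width': 85.4919235295404}
top [[391.80140645   0.         263.12814716]
 [  0.         391.80140645 193.26063821]
 [  0.           0.           1.        ]] [[ 7.15672737e-03  9.88697166e-01 -1.49755454e-01  4.91671849e+02]
 [-9.99876469e-01  9.17108355e-03  1.27646838e-02 -6.18948419e+01]
 [ 1.39938264e-02  1.49645601e-01  9.88640666e-01  8.07370009e+02]
 [ 0.00000000e+00  0.00000000e+00  0.00000000e+00  1.00000000e+00]] ['image', 'mtx', 'pose']
scene [[386.11174347   0.         258.75419862]
 [  0.         386.11174347 191.41706437]
 [  0.           0.           1.        ]] [[ 1.26955063e-01 -5.47397370e-01  8.27187120e-01  1.27350859e+03]
 [ 9.91810443e-01  5.83309247e-02 -1.13620195e-01 -1.70109846e+02]
 [ 1.39448065e-02  8.34837483e-01  5.50319834e-01  5.21389094e+02]
 [ 0.00000000e+00  0.00000000e+00  0.00000000e+00  1.00000000e+00]] ['image', 'mtx', 'pose']
```

View pics/top2.png

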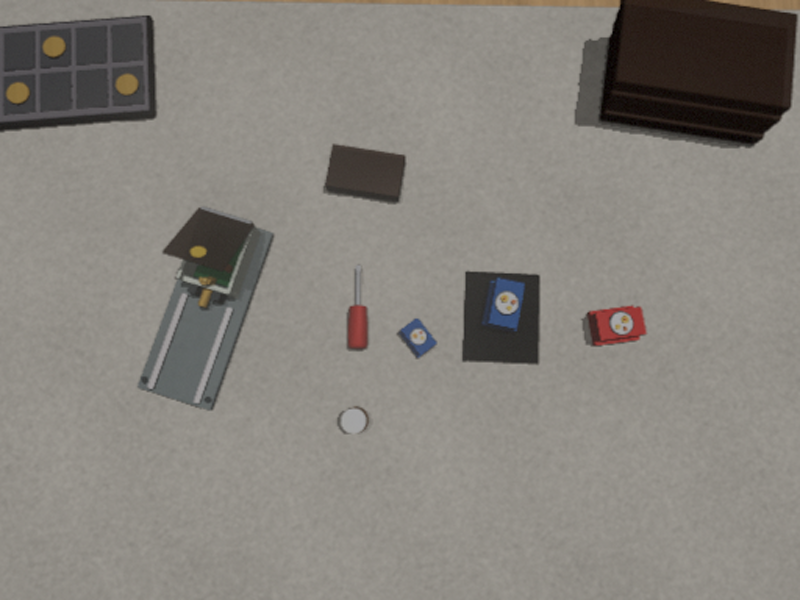

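View pics/scene.png

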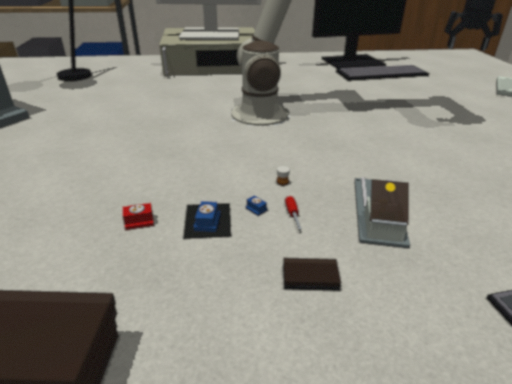

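The top view shows the jig at about (205,300) in the 800x600 image. The large blue carrier is on the pad at (507,303), the screwdriver at (357,310), the jar at (353,420) and the case at (365,173). I'll enlarge the jig and pad.

Run:
```python
from h import *
a=cv2.imread('pics/top.png')
j=a[128:268,82:182]; p=a[165:240,285:355]
j=cv2.resize(j,(400,560),interpolation=cv2.INTER_CUBIC)
p=cv2.resize(p,(392,420),interpolation=cv2.INTER_CUBIC)
o=np.zeros((560,800,3),np.uint8); o[:,:400]=j; o[:420,405:797]=p
o=cv2.convertScaleAbs(o,alpha=1.5)
cv2.imwrite('pics/crop.png',o)
```

```text
(no output)
```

View pics/crop.png

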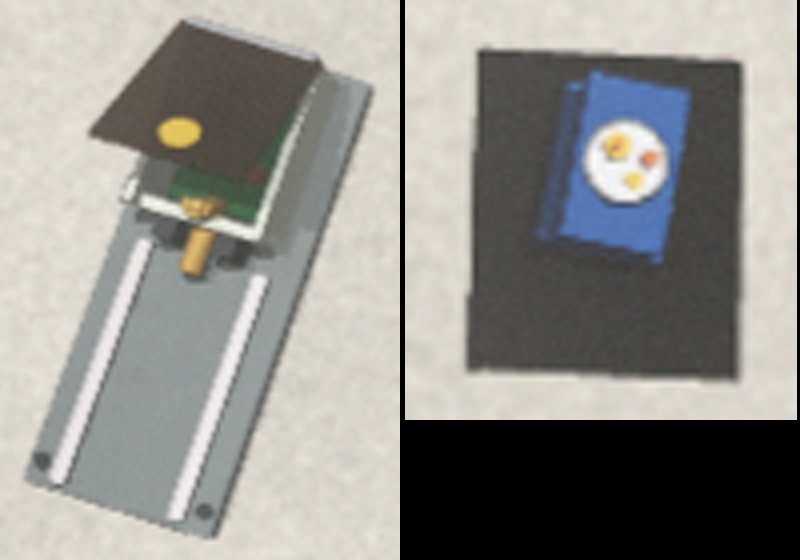

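```bash
cat >> h.py <<'E'
def proj(P,c):
    P=np.atleast_2d(P); T=np.linalg.inv(c['pose']); q=P@T[:3,:3].T+T[:3,3]; q=q*[1,-1,-1]
    u=q@c['mtx'].T; return u[:,:2]/u[:,2:]
def place(P,t):
    c,s=np.cos(t[2]),np.sin(t[2]); P=np.asarray(P,float)
    return np.c_[c*P[:,0]-s*P[:,1]+t[0], s*P[:,0]+c*P[:,1]+t[1], P[:,2]]
E
python3 - <<'E'
from h import *
import pickle
from scipy.optimize import least_squares
c=pickle.load(open('top.pkl','rb'))
px=lambda uv,s,o:(np.array(uv)+.5)/s-.5+o
J=[(-134,50,12),(-134,-50,12),(110,-50,12),(-130,31,18),(0,31,18),(-130,-31,18),(0,-31,18)]
uj=px([(25,478),(213,538),(373,88),(57,483),(148,240),(177,519),(261,277)],4,[82,128])
r=least_squares(lambda t:(proj(place(J,t),c)-uj).ravel(),[450,200,-.4]); print('jig',r.x,r.fun.reshape(-1,2).round(1).tolist())
jt=r.x
def cov(a,pts):
    P=np.array(pts,float); # plate local, origin hinge
    return np.c_[103+P[:,0]*np.cos(a)+P[:,2]*np.sin(a),P[:,1],54-P[:,0]*np.sin(a)+P[:,2]*np.cos(a)]
K=[(-75,0,4),(-90,37,4),(0,37,4),(0,-37,4)]
uk=px([(180,132),(91,133),(182,20),(320,62)],4,[82,128])
r=least_squares(lambda a:(proj(place(cov(a[0],K),jt),c)-uk).ravel(),[.5]); print('cover',r.x,r.fun.reshape(-1,2).round(1).tolist())
print('dot',place(cov(r.x[0],K[:1]),jt),'shut',place(cov(0,K[:1]),jt))
C=[(30,18,41),(30,-18,41),(-30,-18,41),(-30,18,41),(0,0,41)]
uc=px(np.array([(593,72),(691,90),(661,264),(562,238),(626,162)])-[405,0],5.6,[285,165])
r=least_squares(lambda t:(proj(place(C,t),c)-uc).ravel(),[480,-100,-.2]); print('car',r.x,r.fun.reshape(-1,2).round(1).tolist())
print('seat',place([(-30,0,12)],jt))
E
```

```text
jig [ 6.12621391e+02  1.91680118e+02 -2.92393937e-01] [[-0.4, 0.6], [-0.1, 0.6], [0.1, -0.6], [0.0, 0.3], [0.2, -0.7], [-0.5, 0.6], [0.8, -1.0]]
cover [0.63417208] [[0.7, 0.6], [-0.3, -0.5], [0.5, -0.2], [1.5, 0.2]]
dot [[655.66629178 178.72266542 101.66055821]] shut [[639.43297517 183.60924716  58.        ]]
car [ 6.07347279e+02 -1.92809701e+02 -1.96425183e-01] [[-0.2, 0.2], [0.1, 0.6], [0.1, -1.1], [-0.1, -0.2], [0.1, 0.5]]
seat [[583.89469361 200.32747916  12.        ]]
```

Call:
{"op": "drive_tool", "data": {
  "rows": [
    {"delta_pos": [10,-8.5,-1.5],"rotation": [0,0,-0.045],"claw": 1},
    {"delta_pos": [20,-17,-3],"rotation": [0,0,-0.045],"claw": 1},
    {"delta_pos": [30,-25.5,-4.5],"rotation": [0,0,-0.045],"claw": 1},
    {"delta_pos": [40,-34,-6],"rotation": [0,0,-0.045],"claw": 1},
    {"delta_pos": [50.8,-42.9,-7.1],"rotation": [0,0,-0.045],"claw": 1},
    {"delta_pos": [50.8,-42.9,-7.1],"rotation": [0,0,-0.045],"claw": 1},
    {"delta_pos": [50.8,-42.9,-7.1],"rotation": [0,0,-0.045],"claw": 1},
    {"delta_pos": [50.8,-42.9,-7.1],"rotation": [0,0,-0.045],"claw": 1},
    {"delta_pos": [50.8,-42.9,-7.1],"rotation": [0,0,-0.045],"claw": 1},
    {"delta_pos": [50.8,-42.9,-7.1],"rotation": [0,0,-0.045],"claw": 1},
    {"delta_pos": [50.8,-42.9,-7.1],"rotation": [0,0,-0.045],"claw": 1},
    {"delta_pos": [50.8,-42.9,-7.1],"rotation": [0,0,-0.045],"claw": 1}
  ]
}}

```text
time: 1.6
eef_pos: [661.8, 174.2, 158.1]
eef_rot: [0.001, 0.989, -0.148, -0.001]
ft_force: [-0.7, -0.3, 0.8]
width: -0.0
grip_force: 0.0
```

Call:
{"op": "drive_tool", "data": {
  "rows": [
    {"delta_pos": [0,0,0],"claw": 1},
    {"delta_pos": [0,0,0],"claw": 1},
    {"delta_pos": [0,0,0],"claw": 1}
  ]
}}

```text
invalid input at $.rows[0]: expected keys delta_pos, rotation, claw
```

Run:
```python
from h import *
s=status.read_state(); c=camera('wrist'); save(c,'w1'); print(s['eef_pos'],s['eef_rot'],c['mount'],c['mtx'])
a=cv2.imread('pics/w1.png'); cv2.imwrite('pics/w1b.png',cv2.resize(a,(800,600)))
import pickle; pickle.dump((s,c),open('w1.pkl','wb'))
```

```text
[661.82945458 174.22619535 158.1104807 ] [ 8.12762104e-04  9.89030135e-01 -1.47706928e-01 -1.18136252e-03] [[ 5.09720232e-04  9.44970931e-01  3.27153908e-01  8.47402616e+01]
 [ 9.99999866e-01 -4.50757884e-04 -2.56047884e-04 -1.58358353e-01]
 [-9.44906042e-05  3.27153995e-01 -9.44971034e-01 -1.42633957e+02]
 [ 0.00000000e+00  0.00000000e+00  0.00000000e+00  1.00000000e+00]] [[290.17555736   0.         258.88800534]
 [  0.         290.17555736 194.19010207]
 [  0.           0.           1.        ]]
```

View pics/w1b.png

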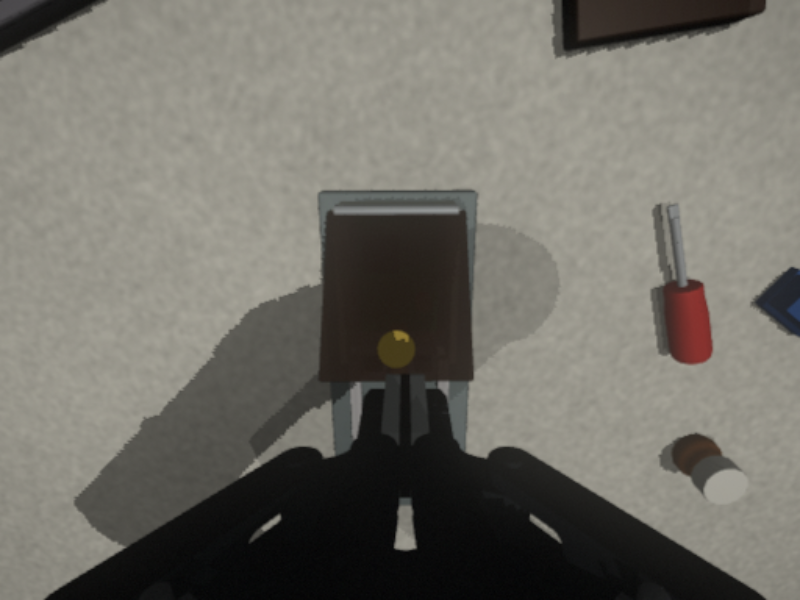

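The wrist view shows the cover square in the image, with the dot at (396,348), the fingertips at about (405,378), and the jig's far plate corners at (319,191) and (477,191). I'll cross-check the jig pose.

```bash
cat >> h.py <<'E'
from scipy.spatial.transform import Rotation as R
def wcam(s,c):
    q=s['eef_rot']; T=np.eye(4); T[:3,:3]=R.from_quat([q[1],q[2],q[3],q[0]]).as_matrix(); T[:3,3]=s['eef_pos']
    return dict(pose=T@c['mount'],mtx=c['mtx'])
def unproj(uv,z,c):
    d=np.linalg.inv(c['mtx'])@[uv[0],uv[1],1]; d=c['pose'][:3,:3]@(d*[1,-1,-1]); o=c['pose'][:3,3]
    return o+d*(z-o[2])/d[2]
def tojig(p,t):
    c,s=np.cos(t[2]),np.sin(t[2]); d=np.asarray(p)[:2]-t[:2]; return np.array([c*d[0]+s*d[1],-s*d[0]+c*d[1]])
E
python3 - <<'E'
from h import *
import pickle
s,c=pickle.load(open('w1.pkl','rb')); w=wcam(s,c); jt=[612.6,191.7,-.2924]
print(w['pose'][:3,3])
k=.64
for uv,z in [((319,191),12),((477,191),12),((396,348),101.7),((320,381),109),((473,381),109)]:
    p=unproj(np.array(uv)*k,z,w); print(p,tojig(p,jt))
print(tojig(s['eef_pos'],jt), proj(s['eef_pos'],w)/k)
E
```

```text
[743.28568835 149.79818052 300.56586562]
[733.03193173 207.74843308  12.        ] [110.6941982   50.08190162]
[704.42448243 114.00031695  12.        ] [110.32400245 -47.93319104]
[656.34421599 180.16456302 101.7       ] [45.21258873  1.56350868]
[653.67982759 218.73522848 109.        ] [31.54325073 37.72902261]
[632.36794481 149.13028279 109.        ] [ 31.19966247 -35.06470486]
[52.17674696 -2.54167746] [[404.79621596 396.64712637]]
```

Call:
{"op": "drive_tool", "data": {
  "rows": [
    {"delta_pos": [-0.2,0.4,-2],"rotation": [0,0,0],"claw": 1},
    {"delta_pos": [-0.2,0.4,-4],"rotation": [0,0,0],"claw": 1},
    {"delta_pos": [-0.3,0.5,-5],"rotation": [0,0,0],"claw": 1},
    {"delta_pos": [-0.6,0.6,-5.7],"rotation": [0,0,0],"claw": 1},
    {"delta_pos": [-1.0,0.7,-6.4],"rotation": [0,0,0],"claw": 1},
    {"delta_pos": [-1.3,0.8,-7.1],"rotation": [0,0,0],"claw": 1},
    {"delta_pos": [-1.6,0.85,-7.8],"rotation": [0,0,0],"claw": 1},
    {"delta_pos": [-1.8,0.9,-8.4],"rotation": [0,0,0],"claw": 1},
    {"delta_pos": [-1.8,0.9,-8.4],"rotation": [0,0,0],"claw": 1}
  ]
}}

```text
time: 2.78
eef_pos: [642.2, 185.8, 75.7]
eef_rot: [0.0, 0.989, -0.145, -0.001]
ft_force: [0.1, -0.6, 0.3]
width: -0.0
grip_force: 0.1
```

Call:
{"op": "drive_tool", "data": {
  "rows": [
    {"delta_pos": [-0.1,0,-0.6],"rotation": [0,0,0],"claw": 1},
    {"delta_pos": [-0.2,0,-1.0],"rotation": [0,0,0],"claw": 1},
    {"delta_pos": [-0.3,0,-1.3],"rotation": [0,0,0],"claw": 1},
    {"delta_pos": [-0.3,0,-1.5],"rotation": [0,0,0],"claw": 1},
    {"delta_pos": [-0.3,0,-1.6],"rotation": [0,0,0],"claw": 1},
    {"delta_pos": [-0.3,0,-1.7],"rotation": [0,0,0],"claw": 1},
    {"delta_pos": [-0.3,0,-1.7],"rotation": [0,0,0],"claw": 1}
  ]
}}

```text
time: 3.65
eef_pos: [639.6, 186.0, 59.2]
eef_rot: [0.0, 0.989, -0.145, -0.0]
ft_force: [0.5, -0.9, 0.7]
width: 0.1
grip_force: 0.0
```

Call:
{"op": "drive_tool", "data": {
  "rows": [
    {"delta_pos": [0,0,-0.1],"rotation": [0,0,0],"claw": 1},
    {"delta_pos": [0,0,-0.2],"rotation": [0,0,0],"claw": 1},
    {"delta_pos": [0,0,-0.2],"rotation": [0,0,0],"claw": 1}
  ]
}}

```text
time: 4.03
eef_pos: [639.7, 186.1, 57.4]
eef_rot: [-0.0, 0.989, -0.145, 0.0]
ft_force: [-1.0, -0.5, 1.6]
width: -0.5
grip_force: 0.6
```

Call:
{"op": "drive_tool", "data": {
  "rows": [
    {"delta_pos": [0,0,-0.1],"rotation": [0,0,0],"claw": 1},
    {"delta_pos": [0,0,-0.2],"rotation": [0,0,0],"claw": 1},
    {"delta_pos": [0,0,-0.2],"rotation": [0,0,0],"claw": 1}
  ]
}}

```text
time: 4.4
eef_pos: [639.7, 186.1, 55.5]
eef_rot: [-0.0, 0.989, -0.145, 0.0]
ft_force: [-1.2, -0.2, 2.1]
width: 0.2
grip_force: 1.4
```

Run:
```python
from h import *
s=status.read_state(); print(s['ft_force'],s['eef_pos'])
a=camera('wrist'); b=camera('scene')
A=cv2.cvtColor(a['image'],cv2.COLOR_RGB2BGR); B=cv2.cvtColor(b['image'],cv2.COLOR_RGB2BGR)[120:270,330:440]
o=np.hstack([cv2.resize(A,(480,360)),cv2.resize(B,(264,360),interpolation=cv2.INTER_CUBIC)]); cv2.imwrite('pics/p.png',o)
```

```text
[-1.21558406 -0.1987251   2.08904989] [639.68958493 186.12633921  55.50732407]
```

View pics/p.png

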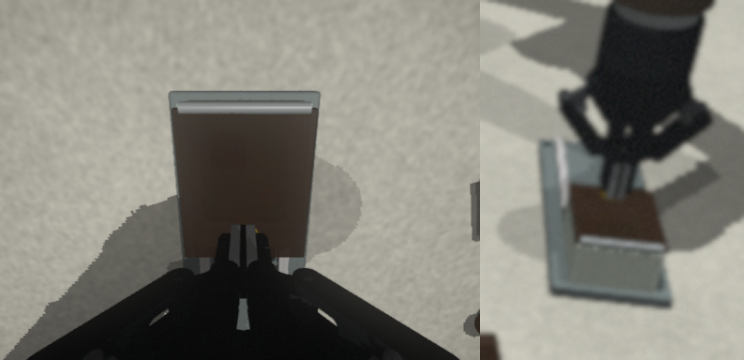

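The fingers are on the dot and the cover is nearly shut. Force is still only 2 N, so it has not clicked yet. I'll press further.

Call:
{"op": "drive_tool", "data": {
  "rows": [
    {"delta_pos": [0,0,-0.1],"rotation": [0,0,0],"claw": 1},
    {"delta_pos": [0,0,-0.2],"rotation": [0,0,0],"claw": 1},
    {"delta_pos": [0,0,-0.2],"rotation": [0,0,0],"claw": 1}
  ]
}}

```text
time: 4.88
eef_pos: [639.7, 186.1, 54.0]
eef_rot: [-0.0, 0.989, -0.145, 0.0]
ft_force: [-1.9, -0.5, 6.2]
width: 0.1
grip_force: 3.1
```

Call:
{"op": "drive_tool", "data": {
  "rows": [
    {"delta_pos": [0,0,-0.1],"rotation": [0,0,0],"claw": 1},
    {"delta_pos": [0,0,-0.2],"rotation": [0,0,0],"claw": 1},
    {"delta_pos": [0,0,-0.2],"rotation": [0,0,0],"claw": 1}
  ]
}}

```text
time: 5.25
eef_pos: [639.9, 186.1, 53.4]
eef_rot: [0.0, 0.989, -0.145, 0.001]
ft_force: [-4.0, 0.6, 11.4]
width: -0.2
grip_force: 5.8
```

Call:
{"op": "drive_tool", "data": {
  "rows": [
    {"delta_pos": [0,0,-0.1],"rotation": [0,0,0],"claw": 1},
    {"delta_pos": [0,0,-0.2],"rotation": [0,0,0],"claw": 1},
    {"delta_pos": [0,0,-0.2],"rotation": [0,0,0],"claw": 1}
  ]
}}

```text
time: 5.62
eef_pos: [640.2, 186.1, 52.9]
eef_rot: [-0.0, 0.989, -0.145, 0.001]
ft_force: [-6.1, -0.8, 17.0]
width: 0.2
grip_force: 8.3
```

Call:
{"op": "drive_tool", "data": {
  "rows": [
    {"delta_pos": [0,0,1],"rotation": [0,0,0],"claw": 1},
    {"delta_pos": [0,0,4],"rotation": [0,0,0],"claw": 1},
    {"delta_pos": [0,0,8],"rotation": [0,0,0],"claw": 1},
    {"delta_pos": [0,0,10],"rotation": [0,0,0],"claw": 1},
    {"delta_pos": [0,0,10],"rotation": [0,0,0],"claw": 1},
    {"delta_pos": [0,0,10],"rotation": [0,0,0],"claw": 1}
  ]
}}

```text
time: 6.38
eef_pos: [638.8, 185.7, 147.5]
eef_rot: [0.001, 0.989, -0.146, -0.001]
ft_force: [0.3, 0.0, -0.5]
width: 0.2
grip_force: 0.0
```

Run:
```python
from h import *
import pickle
s=status.read_state(); print(s['ft_force'],s['eef_pos'])
a=camera('wrist'); b=camera('scene'); pickle.dump((s,a),open('w2.pkl','wb'))
A=cv2.cvtColor(a['image'],cv2.COLOR_RGB2BGR); B=cv2.cvtColor(b['image'],cv2.COLOR_RGB2BGR)[140:270,330:440]
o=np.hstack([cv2.resize(A[80:300,180:330],(382,560),interpolation=cv2.INTER_CUBIC),cv2.resize(B,(418,560),interpolation=cv2.INTER_CUBIC)]); cv2.imwrite('pics/p2.png',cv2.convertScaleAbs(o,alpha=1.4))
```

```text
[ 0.29233001  0.02439052 -0.54768239] [638.8165048  185.68909408 147.45294965]
```

View pics/p2.png

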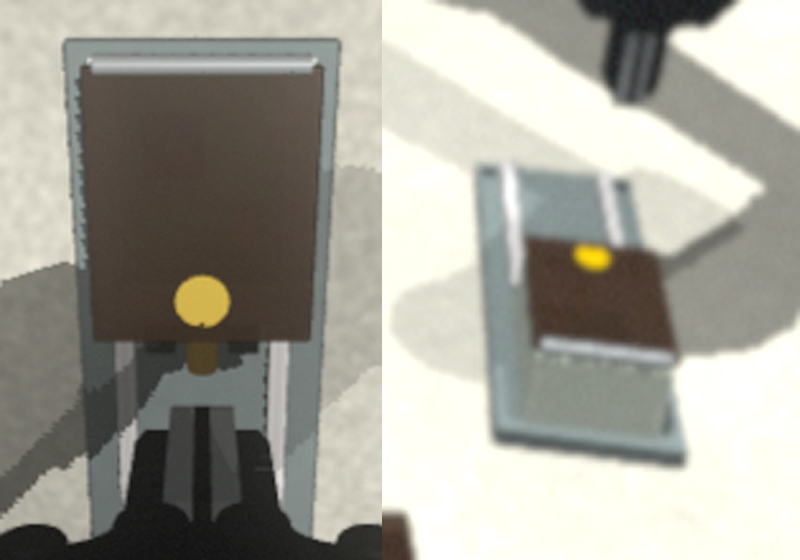

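Robot is off the cover and it stays level, with the dot at (202,300) in the left crop and the free edge at row 341. I'll fit the angle and refine the jig pose.

Run:
```python
from h import *
import pickle
from scipy.optimize import least_squares
s,c=pickle.load(open('w2.pkl','rb')); w=wcam(s,c); jt=[612.9,192.7,-.2924]
k=382/150.
u=lambda l:(np.array(l)+.5)/k-.5+[180,80]
K=np.array([(-75,0,4),(-90,37,4),(-90,-37,4)],float); uk=u([(202,300),(92,341),(311,341)])
J=[(110,50,12),(110,-50,12)]; uj=u([(63,40),(341,40)])
def f(v):
    a=v[3]; P=np.c_[103+K[:,0]*np.cos(a)+K[:,2]*np.sin(a),K[:,1],54-K[:,0]*np.sin(a)+K[:,2]*np.cos(a)]
    return np.r_[(proj(place(P,v),w)-uk).ravel(),(proj(place(J,v),w)-uj).ravel()]
r=least_squares(f,[*jt,.05]); print(r.x,r.fun.reshape(-1,2).round(1).tolist())
```

```text
[ 6.13029546e+02  1.93381353e+02 -2.93285177e-01 -4.22416650e-03] [[-0.1, 0.0], [0.5, 0.1], [-0.3, 0.2], [-0.6, -0.2], [0.5, -0.0]]
```

Call:
{"op": "drive_tool", "data": {
  "rows": [
    {"delta_pos": [-0.4,-5,2],"rotation": [0,0,0.02],"claw": 0.4},
    {"delta_pos": [-0.8,-10,3],"rotation": [0,0,0.04],"claw": 0},
    {"delta_pos": [-1.2,-15,4],"rotation": [0,0,0.06],"claw": 0},
    {"delta_pos": [-1.6,-20,4],"rotation": [0,0,0.08],"claw": 0},
    {"delta_pos": [-2,-25,4],"rotation": [0,0,0.096],"claw": 0},
    {"delta_pos": [-2.4,-30,3],"rotation": [0,0,0.096],"claw": 0},
    {"delta_pos": [-2.8,-34,2],"rotation": [0,0,0.096],"claw": 0},
    {"delta_pos": [-3.15,-37.85,1],"rotation": [0,0,0.096],"claw": 0},
    {"delta_pos": [-3.15,-37.85,0],"rotation": [0,0,0.096],"claw": 0},
    {"delta_pos": [-3.15,-37.85,0],"rotation": [0,0,0.096],"claw": 0},
    {"delta_pos": [-3.15,-37.85,0],"rotation": [0,0,0.096],"claw": 0}
  ]
}}

```text
time: 7.85
eef_pos: [608.5, -191.5, 149.3]
eef_rot: [0.0, 0.995, -0.097, -0.0]
ft_force: [0.0, 0.7, 0.2]
width: 85.5
grip_force: 0.0
```

Run:
```python
from h import *
import pickle
s=status.read_state(); print(s['ft_force'],s['eef_pos'],s['eef_rot'],s['width'])
a=camera('wrist'); pickle.dump((s,a),open('w3.pkl','wb'))
A=cv2.cvtColor(a['image'],cv2.COLOR_RGB2BGR)[130:330,140:380]
cv2.imwrite('pics/p3.png',cv2.convertScaleAbs(cv2.resize(A,(720,600),interpolation=cv2.INTER_CUBIC),alpha=1.4))
```

```text
[0.01176113 0.69693293 0.21701194] [ 608.49746019 -191.50713458  149.32402782] [ 5.03719088e-05  9.95281960e-01 -9.70248342e-02 -4.33480504e-07] 85.49218305373743
```

View pics/p3.png

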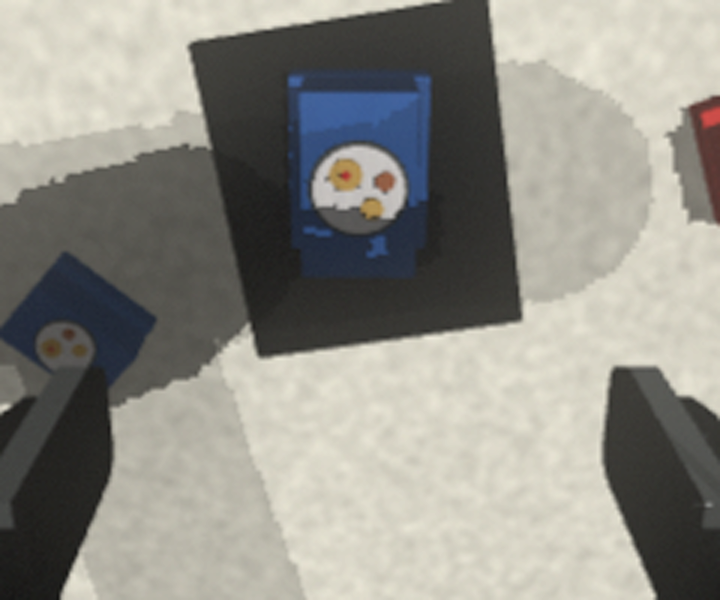

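The carrier lies upright in the crop, movement centre at (359,188), foot far corners at (289,75) and (432,75), so yaw matches the tool.

Run:
```python
from h import *
import pickle
from scipy.optimize import least_squares
s,c=pickle.load(open('w3.pkl','rb')); w=wcam(s,c)
u=lambda l:(np.array(l)+.5)/3-.5+[140,130]
P=[(0,0,41),(30,23,17),(30,-23,17),(-30,18,41),(-30,-18,41)]; up=u([(359,188),(289,75),(432,75),(302,278),(415,278)])
r=least_squares(lambda v:(proj(place(P,v),w)-up).ravel(),[607,-192,-.196]); print(r.x,r.fun.reshape(-1,2).round(1).tolist())
```

```text
[ 6.08047234e+02 -1.91929539e+02 -2.01372009e-01] [[0.2, 0.0], [-0.3, -0.2], [0.0, 0.2], [-0.1, -0.1], [0.2, 0.2]]
```

Call:
{"op": "drive_tool", "data": {
  "rows": [
    {"delta_pos": [0,0,-4],"rotation": [0,0,-0.006],"claw": 0},
    {"delta_pos": [-0.05,0,-8],"rotation": [0,0,-0.006],"claw": 0},
    {"delta_pos": [-0.05,0,-11],"rotation": [0,0,-0.006],"claw": 0},
    {"delta_pos": [-0.05,0,-12.5],"rotation": [0,0,-0.006],"claw": 0},
    {"delta_pos": [-0.05,0,-13.2],"rotation": [0,0,-0.006],"claw": 0},
    {"delta_pos": [-0.05,0,-13.2],"rotation": [0,0,-0.006],"claw": 0.3},
    {"delta_pos": [-0.05,0,-13.2],"rotation": [0,0,-0.006],"claw": 0.5},
    {"delta_pos": [-0.05,0,-13.2],"rotation": [0,0,-0.006],"claw": 0.7},
    {"delta_pos": [-0.05,0,-13.2],"rotation": [0,0,-0.006],"claw": 1},
    {"delta_pos": [-0.05,0,-13.2],"rotation": [0,0,-0.006],"claw": 1},
    {"delta_pos": [-0.05,0,-13.2],"rotation": [0,0,-0.006],"claw": 1},
    {"delta_pos": [-0.05,0,-13.2],"rotation": [0,0,-0.006],"claw": 1}
  ],
  "force": 50
}}

```text
time: 9.4
eef_pos: [608.6, -192.6, 18.7]
eef_rot: [0.0, 0.995, -0.101, 0.001]
ft_force: [0.1, 1.4, 5.2]
width: 35.0
grip_force: 52.4
```

Call:
{"op": "drive_tool", "data": {
  "rows": [
    {"delta_pos": [0,0,3],"rotation": [0,0,0],"claw": 1},
    {"delta_pos": [0,0,7],"rotation": [0,0,0],"claw": 1},
    {"delta_pos": [-0.6,4,10],"rotation": [0,0,-0.02],"claw": 1},
    {"delta_pos": [-1.4,9,11],"rotation": [0,0,-0.04],"claw": 1},
    {"delta_pos": [-2.3,14,11],"rotation": [0,0,-0.06],"claw": 1},
    {"delta_pos": [-3.2,19,11],"rotation": [0,0,-0.08],"claw": 1},
    {"delta_pos": [-4,24,11],"rotation": [0,0,-0.09],"claw": 1},
    {"delta_pos": [-4.8,29,11],"rotation": [0,0,-0.09],"claw": 1},
    {"delta_pos": [-5.7,34,10],"rotation": [0,0,-0.09],"claw": 1},
    {"delta_pos": [-6.4,38,9],"rotation": [0,0,-0.09],"claw": 1},
    {"delta_pos": [-6.7,40.7,8],"rotation": [0,0,-0.09],"claw": 1},
    {"delta_pos": [-6.7,40.7,8],"rotation": [0,0,-0.09],"claw": 1}
  ]
}}

```text
time: 10.9
eef_pos: [539.2, 215.7, 95.6]
eef_rot: [0.001, 0.99, -0.144, -0.001]
ft_force: [-0.3, -0.3, -1.4]
width: 34.9
grip_force: 51.3
```

Call:
{"op": "drive_tool", "data": {
  "rows": [
    {"delta_pos": [0,0,0],"rotation": [0,0,0],"claw": 1},
    {"delta_pos": [0,0,0],"rotation": [0,0,0],"claw": 1}
  ]
}}

```text
time: 11.15
eef_pos: [540.8, 213.5, 97.5]
eef_rot: [-0.0, 0.989, -0.146, -0.0]
ft_force: [0.3, 0.5, -2.0]
width: 35.1
grip_force: 51.3
```

Run:
```python
from h import *
import pickle
s=status.read_state(); print(s['ft_force'],s['eef_pos'],s['eef_rot'],s['width'],s['grip_force'],tojig(s['eef_pos'],[613,193.2,-.293]))
a=camera('wrist'); pickle.dump((s,a),open('w4.pkl','wb'))
A=cv2.cvtColor(a['image'],cv2.COLOR_RGB2BGR)
cv2.imwrite('pics/p4.png',cv2.convertScaleAbs(cv2.resize(A[100:384,130:390],(549,600),interpolation=cv2.INTER_CUBIC),alpha=1.4))
```

```text
[ 0.32543716  0.48732313 -1.98907191] [540.75044292 213.54692049  97.47373327] [-8.50001606e-07  9.89273815e-01 -1.46072987e-01 -3.45829581e-05] 35.10145021962118 51.28753423690796 [-75.04711722  -1.38775692]
```

View pics/p4.png

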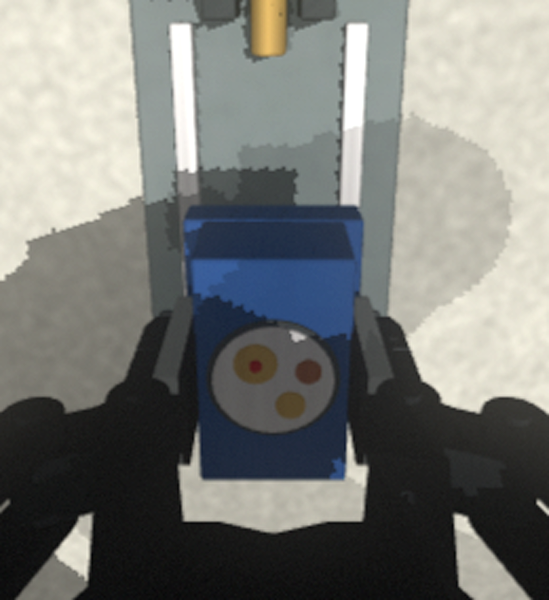

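The carrier is held square and level. The rails' far ends are at (170–193,25) and (346–368,25), and the plunger tip is at (268,53).

Run:
```python
from h import *
import pickle
from scipy.optimize import least_squares
s,c=pickle.load(open('w4.pkl','rb')); w=wcam(s,c)
k=549/260.
u=lambda l:(np.array(l)+.5)/k-.5+[130,100]
P=[(0,35,18),(0,27,18),(0,-27,18),(0,-35,18),(-12,0,34)]; up=u([(170,25),(193,25),(346,25),(368,25),(269,55)])
r=least_squares(lambda v:(proj(place(P,v),w)-up).ravel(),[613,193,-.293]); print('jig',r.x,r.fun.reshape(-1,2).round(1).tolist())
z=s['eef_pos'][2]-13.7
Q=[(30,18,z+36),(30,-18,z+36),(-30,-18,z+36),(-30,18,z+36),(30,23,z+12),(30,-23,z+12)]; uq=u([(191,259),(357,259),(345,478),(202,478),(186,218),(362,218)])
r2=least_squares(lambda v:(proj(place(np.c_[np.array(Q)[:,:2],np.array(Q)[:,2]+v[3]],v),w)-uq).ravel(),[541,214,-.293,0]); print('car',r2.x,r2.fun.reshape(-1,2).round(1).tolist())
print(tojig(r2.x[:2],r.x[:3]),tojig(r2.x[:2],[613,193.2,-.293]))
```

```text
jig [ 6.11025132e+02  1.93731125e+02 -2.92745983e-01] [[-0.5, -1.0], [-0.6, -1.0], [0.3, -1.0], [0.7, -1.0], [0.0, 3.9]]
car [ 5.39570963e+02  2.13740670e+02 -2.93952498e-01 -1.82142102e+00] [[0.3, -0.3], [-0.2, -0.2], [0.2, -0.2], [-0.2, -0.3], [-1.1, 0.5], [0.9, 0.6]]
[-74.1885574   -1.46218033] [-76.23228916  -1.54292837]
```

Call:
{"op": "drive_tool", "data": {
  "rows": [
    {"delta_pos": [0.05,0.15,-1.5],"rotation": [0,0,0],"claw": 1},
    {"delta_pos": [0.05,0.15,-3.5],"rotation": [0,0,0],"claw": 1},
    {"delta_pos": [0.05,0.15,-5],"rotation": [0,0,0],"claw": 1},
    {"delta_pos": [0.05,0.15,-6],"rotation": [0,0,0],"claw": 1},
    {"delta_pos": [0.05,0.15,-6.6],"rotation": [0,0,0],"claw": 1},
    {"delta_pos": [0.05,0.15,-6.6],"rotation": [0,0,0],"claw": 1},
    {"delta_pos": [0.05,0.15,-6.6],"rotation": [0,0,0],"claw": 1}
  ]
}}

```text
time: 12.08
eef_pos: [541.6, 216.3, 31.8]
eef_rot: [-0.0, 0.989, -0.145, 0.0]
ft_force: [0.1, 0.6, -2.0]
width: 35.1
grip_force: 51.4
```

Call:
{"op": "drive_tool", "data": {
  "rows": [
    {"delta_pos": [0,0,-0.15],"rotation": [0,0,0],"claw": 1},
    {"delta_pos": [0,0,-0.3],"rotation": [0,0,0],"claw": 1},
    {"delta_pos": [0,0,-0.3],"rotation": [0,0,0],"claw": 1}
  ]
}}

```text
time: 12.45
eef_pos: [541.1, 216.0, 28.3]
eef_rot: [0.0, 0.989, -0.145, -0.0]
ft_force: [-0.3, 0.5, -2.1]
width: 34.9
grip_force: 51.4
```

Call:
{"op": "drive_tool", "data": {
  "rows": [
    {"delta_pos": [0,0,-0.1],"rotation": [0,0,0],"claw": 1},
    {"delta_pos": [0,0,-0.2],"rotation": [0,0,0],"claw": 1},
    {"delta_pos": [0,0,-0.2],"rotation": [0,0,0],"claw": 1},
    {"delta_pos": [0,0,-0.2],"rotation": [0,0,0],"claw": 1}
  ]
}}

```text
time: 12.95
eef_pos: [541.2, 216.0, 26.3]
eef_rot: [0.0, 0.989, -0.145, 0.0]
ft_force: [-0.0, -0.7, -2.3]
width: 35.0
grip_force: 51.4
```

Call:
{"op": "drive_tool", "data": {
  "rows": [
    {"delta_pos": [0,0,-0.1],"rotation": [0,0,0],"claw": 1},
    {"delta_pos": [0,0,-0.2],"rotation": [0,0,0],"claw": 1},
    {"delta_pos": [0,0,-0.2],"rotation": [0,0,0],"claw": 1},
    {"delta_pos": [0,0,-0.2],"rotation": [0,0,0],"claw": 1}
  ]
}}

```text
time: 13.45
eef_pos: [541.2, 216.2, 25.7]
eef_rot: [-0.0, 0.989, -0.145, 0.0]
ft_force: [-2.3, -0.6, 6.1]
width: 35.0
grip_force: 52.4
```

Call:
{"op": "drive_tool", "data": {
  "rows": [
    {"delta_pos": [0,0,0.08],"rotation": [0,0,0],"claw": 1},
    {"delta_pos": [0.5,-0.2,0.08],"rotation": [0,0,0],"claw": 1},
    {"delta_pos": [1.2,-0.42,0.08],"rotation": [0,0,0],"claw": 1},
    {"delta_pos": [1.9,-0.64,0.08],"rotation": [0,0,0],"claw": 1},
    {"delta_pos": [2.5,-0.83,0.08],"rotation": [0,0,0],"claw": 1},
    {"delta_pos": [2.85,-0.94,0.08],"rotation": [0,0,0],"claw": 1},
    {"delta_pos": [2.85,-0.94,0.08],"rotation": [0,0,0],"claw": 1}
  ]
}}

```text
time: 14.32
eef_pos: [570.8, 206.7, 25.7]
eef_rot: [-0.0, 0.989, -0.145, 0.001]
ft_force: [-1.5, 0.1, 4.7]
width: 35.2
grip_force: 52.2
```

Call:
{"op": "drive_tool", "data": {
  "rows": [
    {"delta_pos": [0.25,-0.08,0],"rotation": [0,0,0],"claw": 1},
    {"delta_pos": [0.5,-0.15,0],"rotation": [0,0,0],"claw": 1},
    {"delta_pos": [0.77,-0.23,0],"rotation": [0,0,0],"claw": 1},
    {"delta_pos": [0.77,-0.23,0],"rotation": [0,0,0],"claw": 1},
    {"delta_pos": [0.77,-0.23,0],"rotation": [0,0,0],"claw": 1}
  ]
}}

```text
time: 14.95
eef_pos: [576.7, 204.7, 25.7]
eef_rot: [0.0, 0.989, -0.145, -0.001]
ft_force: [-7.9, 3.4, 8.2]
width: 34.7
grip_force: 52.7
```

Call:
{"op": "drive_tool", "data": {
  "rows": [
    {"delta_pos": [0.15,-0.05,0],"rotation": [0,0,0],"claw": 1},
    {"delta_pos": [0.3,-0.09,0],"rotation": [0,0,0],"claw": 1},
    {"delta_pos": [0.48,-0.14,0.05],"rotation": [0,0,0],"claw": 1},
    {"delta_pos": [0.48,-0.14,0.05],"rotation": [0,0,0],"claw": 1},
    {"delta_pos": [0.48,-0.14,0.05],"rotation": [0,0,0],"claw": 1}
  ]
}}

```text
time: 15.58
eef_pos: [581.0, 203.4, 25.7]
eef_rot: [0.0, 0.989, -0.145, -0.001]
ft_force: [-8.1, 3.5, 6.7]
width: 35.1
grip_force: 52.5
```

Call:
{"op": "drive_tool", "data": {
  "rows": [
    {"delta_pos": [0.1,-0.03,0],"rotation": [0,0,0],"claw": 1},
    {"delta_pos": [0.19,-0.06,0],"rotation": [0,0,0],"claw": 1},
    {"delta_pos": [0.19,-0.06,0],"rotation": [0,0,0],"claw": 1},
    {"delta_pos": [0.19,-0.06,0],"rotation": [0,0,0],"claw": 1}
  ]
}}

```text
time: 16.08
eef_pos: [582.6, 202.9, 25.7]
eef_rot: [0.0, 0.989, -0.145, -0.001]
ft_force: [-7.5, 3.9, 6.7]
width: 35.0
grip_force: 52.6
```

Call:
{"op": "drive_tool", "data": {
  "rows": [
    {"delta_pos": [0.1,-0.03,0],"rotation": [0,0,0],"claw": 1},
    {"delta_pos": [0.1,-0.03,0],"rotation": [0,0,0],"claw": 1},
    {"delta_pos": [0.1,-0.03,0],"rotation": [0,0,0],"claw": 1}
  ]
}}

```text
time: 16.45
eef_pos: [583.5, 202.6, 25.7]
eef_rot: [0.0, 0.989, -0.145, -0.002]
ft_force: [-9.0, 4.6, 6.8]
width: 35.1
grip_force: 52.6
```

Call:
{"op": "drive_tool", "data": {
  "rows": [
    {"delta_pos": [0.1,-0.03,0],"rotation": [0,0,0],"claw": 1},
    {"delta_pos": [0.1,-0.03,0],"rotation": [0,0,0],"claw": 1},
    {"delta_pos": [0.1,-0.03,0],"rotation": [0,0,0],"claw": 1}
  ]
}}

```text
time: 16.82
eef_pos: [584.4, 202.4, 25.7]
eef_rot: [0.0, 0.989, -0.145, -0.002]
ft_force: [-8.6, 3.6, 8.3]
width: 35.0
grip_force: 52.6
```

Call:
{"op": "drive_tool", "data": {
  "rows": [
    {"delta_pos": [0.1,-0.03,0],"rotation": [0,0,0],"claw": 1},
    {"delta_pos": [0.1,-0.03,0],"rotation": [0,0,0],"claw": 1},
    {"delta_pos": [0.1,-0.03,0],"rotation": [0,0,0],"claw": 1}
  ]
}}

```text
time: 17.2
eef_pos: [585.1, 202.2, 25.7]
eef_rot: [0.0, 0.989, -0.145, -0.002]
ft_force: [-9.7, 4.0, 8.5]
width: 34.9
grip_force: 52.7
```

Call:
{"op": "drive_tool", "data": {
  "rows": [
    {"delta_pos": [0.1,-0.03,0],"rotation": [0,0,0],"claw": 1},
    {"delta_pos": [0.1,-0.03,0],"rotation": [0,0,0],"claw": 1},
    {"delta_pos": [0.1,-0.03,0],"rotation": [0,0,0],"claw": 1}
  ]
}}

```text
time: 17.58
eef_pos: [585.1, 202.1, 25.8]
eef_rot: [0.0, 0.989, -0.145, -0.003]
ft_force: [-13.1, 7.4, 9.6]
width: 34.9
grip_force: 52.9
```

Call:
{"op": "drive_tool", "data": {
  "rows": [
    {"delta_pos": [0.1,-0.03,0],"rotation": [0,0,0],"claw": 1},
    {"delta_pos": [0.1,-0.03,0],"rotation": [0,0,0],"claw": 1},
    {"delta_pos": [0.1,-0.03,0],"rotation": [0,0,0],"claw": 1}
  ]
}}

```text
time: 17.95
eef_pos: [585.2, 202.1, 25.8]
eef_rot: [0.001, 0.989, -0.145, -0.003]
ft_force: [-15.6, 8.2, 11.6]
width: 34.9
grip_force: 53.1
```

Contact is firm on the posts, about 8 N above the spring force. One last settling hold and a look.

Call:
{"op": "drive_tool", "data": {
  "rows": [
    {"delta_pos": [0.03,-0.01,0],"rotation": [0,0,0],"claw": 1},
    {"delta_pos": [0.03,-0.01,0],"rotation": [0,0,0],"claw": 1},
    {"delta_pos": [0.03,-0.01,0],"rotation": [0,0,0],"claw": 1},
    {"delta_pos": [0.03,-0.01,0],"rotation": [0,0,0],"claw": 1}
  ]
}}

```text
time: 18.45
eef_pos: [585.2, 202.1, 25.8]
eef_rot: [0.001, 0.989, -0.145, -0.004]
ft_force: [-17.2, 8.9, 12.0]
width: 35.2
grip_force: 53.2
```

Run:
```python
from h import *
s=status.read_state(); print(s['ft_force'],s['eef_pos'],s['eef_rot'],s['grip_force'],tojig(s['eef_pos'],[613,193.2,-.293]))
a=camera('wrist'); b=camera('scene')
A=cv2.cvtColor(a['image'],cv2.COLOR_RGB2BGR); B=cv2.cvtColor(b['image'],cv2.COLOR_RGB2BGR)[140:270,330:440]
o=np.hstack([cv2.resize(A[80:340,160:360],(431,560),interpolation=cv2.INTER_CUBIC),cv2.resize(B,(365,560),interpolation=cv2.INTER_CUBIC)]); cv2.imwrite('pics/p5.png',cv2.convertScaleAbs(o,alpha=1.5))
```

```text
[-17.22690978   8.90366916  11.95921092] [585.17318798 202.07639815  25.78430705] [ 5.82073988e-04  9.89380326e-01 -1.45302658e-01 -3.65640217e-03] 53.16570281982422 [-29.20461242   0.46100372]
```

View pics/p5.png

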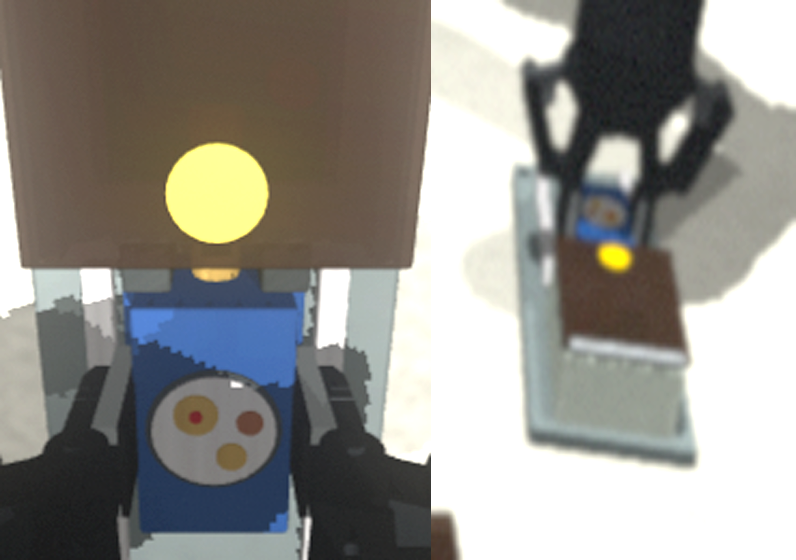

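The carrier is square against both posts at about (148,290) and (285,290), with the plunger pressed in at (215,272), the cover shut and the fingers still gripping. I'll hand it in.

```bash
python3 -c "
from h import *
print(workorder.finish_job())"
```

```text
the job is handed in; nothing more can be done
None
```

The job is handed in, though no verdict came back: the cover is shut, and the carrier is held at 53 N grip, square on both stop posts with the plunger pressed in; the jar, screwdriver and case were not touched.

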